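# Unload the finished chip from a two-bay chip station

### The arm

A 6-joint arm with a two-finger parallel gripper is mounted at the origin on the work surface; the furniture and walls round the work are solid. World frame = base frame: x ahead of the robot, y to its left, z up, the work surface at z = 0. Lengths are in mm, angles in rad, forces in N, time in s.
With the tool pointing down it reaches from about 350 to 775 mm from the base axis. Payload 7.3 kg.
Tool frame: the origin (TCP) lies midway between the tips of the shut fingers; the grasp point (between the pads) lies 19 mm behind it; z points along the fingers, y is the line along which they close (so a half turn about z gives the same grasp; the last joint's range is limited). The gripper opens to 92 mm and grips with 3 to 60 N. Pads are 19 mm wide; open, the fingers measure 130 mm over their backs; the gripper's body (75 mm by 190 mm) begins 47 mm behind the grasp point.
Start: joints at [-1.451, 0.342, 1.524, -0, 1.275, -0.146], TCP at [137.93, -506.577, 226.741] pointing down, gripper open.
Joint ranges: [-2.53, 2.53], [-0.77, 2.02], [0.04, 2.7], [-1, 4.14], [0.28, 2.66], [-3.11, 3.11]. Speed limits (rad/s): [2.57, 2.57, 3.14, 3.14, 3.14, 3.14].

### API

Orientations are given as [roll, pitch, yaw] about the fixed x, y, z axes, in that order (R = Rz(yaw) Ry(pitch) Rx(roll)).
In Python, from plant import get_obs, capture, camera_model, close_job, search_frame, regions_of, pinpoint gives the robot as it stands. The module is installed in compiled form; this text tells all that it offers.
- The arm moves only by the shell command python3 -m pendant 'ROWS'. ROWS is JSON, one flat list of numbers, 7 for each row, row after row: the shift along the tool's x, y, z in units of 30 mm (1.0 is 30 mm), then the turn, a rotation vector about the tool's x, y, z in units of 4 degrees (1.0 is 4 degrees), then the closure, from -1 (fully open) to 1 (shut), so that 0 is half open. In form: [dx, dy, dz, wx, wy, wz, gripper, dx, dy, dz, wx, wy, wz, gripper, ...]. A call has 1 to 12 rows; each row shifts and turns the commanded pose from where the row before left it, along the tool's axes as they then stand; what a row does not reach is not made up. A row lasts 1/10 s, in which the tool goes at most 50 mm and 8.59 degrees, less where a joint would pass 70% of its speed; a pose out of reach is approached as far as the arm can. A call with a number of a shift or a turn outside -1 to 1 is refused whole. A call with a gripper value outside its range is refused whole. The fingers move at their own pace and stop on an object; the grip force is fixed at half the most. Time passes only in rows, so rows that do not move let the fingers close. It gives the time, the measured TCP pose, the force, the opening and the grip force at its end, in the units of the state.
- get_obs(): the state, without advancing time (a new reading comes with each control period).
- capture(name): name is "side" or "top"; returns the picture (480x640x3 uint8, red, green, blue); there is no depth.
- camera_model(name): a dict with "fov_y" (degrees; the focal length in pixels is half the picture's height over the tangent of half this angle, whatever the lens; pixels are square), "cx", "cy" (the principal point, pixels), "pose" (4x4, takes a point from camera to world coordinates). Camera axes: x right, y up, looking along -z (the intrinsics and any distortion apply to the point x, -y, -z); pixel columns grow to the right and rows downward; lengths in mm; the calibration is good to about 2 mm. A picture is of the moment at which its call begins. camera_model takes no time and is no camera call.
- close_job(): hands the job in; it is judged then, once.
Trained networks look in the newest picture that a camera, given by its name, has taken for a name from the list of things; names that differ only in an ending like _2 or _b are one class to them, and where a whole thing is asked for, a point or a joint stands for the part that bears it (a point fixed in the world has none). Each returns a list of dicts, best first, with "score" (0 to 1); they miss things now and then, are a little off and sometimes report something else, mostly with a low value. They report only what shows in the picture. A call takes as long as a camera call.
- search_frame(camera, thing): "location" ([column, row] in pixels, amid what is visible of it).
- regions_of(camera, thing): "pixels" (480x640 bool, what is visible of it) and "location" ([column, row] in pixels, amid what is visible of it).
- pinpoint(camera, thing): "location" ([column, row] in pixels: a listed point, or the origin of a listed thing).
The state is a dict: "time": time; "joint_positions": joint angles; "dq": joint speeds; "tau": joint torques, N m; "tool_pos": TCP position; "tcp_rot": TCP orientation; "contact_force": force on the tool from outside, world axes, zero at the start; "moment": the same for the moment, N m; "grip_width": finger opening in mm; "finger_force": force on a finger pad.
Only numpy, scipy, OpenCV 4.12 (cv2) and the standard library are available. Lean on these libraries where they do the work, as an engineer would, in place of code of your own. Each camera call takes 0.05 s, during which the arm holds its last target. There are 200 camera calls.

### The job

The chip with the orange grip has finished its run: pull its bay's spring catch down the slope by the knob and park it in its side notch, so that it stays back by itself, then lift the chip square out of its tight pocket by the grip. Lay it down, do not drop it, flat with the grip up on the floor of the steel tray beside the spent green chip, then unhook the catch so that it springs fully home over the empty pocket. Leave the blue chip under its own closed catch, the green chip and everything else on the bench where they are.

Things in the scene. Friction and masses are not known exactly. Their poses are not given: they have to be found in the camera images.
- station: White wedge-shaped chip station, 180 mm wide (its y), about 155 mm deep, fixed on the left or right of the bench, turned by up to 0.25 rad. Its top is a grey deck that slopes up at 30 degrees from front to back. Origin: centre of its underside; x points from its front to its back, z up.
- deck: The sloping deck, 160 (x) by 182 mm (y). Origin: centre of its top face, 72 mm straight above the station's origin. x runs up the slope, y to the left, z square out of it (30 degrees off vertical, leaning to the station's front). Two pockets 8 mm deep at x = 6, y = +40 and -40 mm, 0.9 mm wider all round than a chip: a chip lies flush, only its grip (18 mm) stands proud. Below, x, y, z 'of the deck' mean this frame.
- cover (a point): Middle of the top edge of the station's clear cover in its grey frame. It stands open, fixed, square to the deck: a wall 176 mm wide at x = 68 to 74 mm of the deck, up to z = 132 mm. It leans over the deck, so a gripper pointing straight down does not fit over the chips; a tool held square to the deck does.
- bay_left (a point): Centre of the floor of the left pocket (x = 6, y = +40, z = -8 mm of the deck).
- bay_right (a point): Centre of the floor of the right pocket (x = 6, y = -40, z = -8 mm of the deck).
- knob_left (a point): Centre of the top of the left catch's knob: black with a red dot, round, 13 mm across, standing square on the deck from z = 9.8 to 26.8 mm; at rest at x = -36, y = +40 mm of the deck. A flat steel tongue fixed to it, up to z = 4 mm, covers the lower edge of the chip by 6 mm at rest and keeps it in its pocket; with the catch parked the chip is free.
- knob_right (a point): The same for the right catch: at rest at x = -36, y = -40 mm of the deck.
- gate_left (a point): Top face of the aluminium gate plate under the left knob, at the knob's place at rest, z = 7.5 mm of the deck. The plate spans x = -66 to -26 mm and from 14 mm right to 26 mm left of this point. The knob's pin runs in its J-shaped slot: from rest down the slope, at the foot across to the left (+y of the deck), from there back up into a notch.
- gate_right (a point): The same for the right catch; its notch too lies to the left (+y of the deck) of its slot.
- catch_left (a joint): How far the left catch is pulled down the slope (along -x of the deck), m: 0 at rest, 0.018 at the stop. A spring pushes it back with 2.2 N at rest and 5.4 N at the stop. It can cross only while pulled at least 0.0135; in the notch it rests at about 0.0095 and stays; let go less than halfway across it snaps back to 0.
- catch_left_side (a joint): How far the left catch is pushed across to the left (along +y of the deck), m: 0 in line with the slot, 0.012 at the stop in line with the notch, about 0.011 when parked. A weak spring (0.2 to 0.45 N) pushes it back to 0. To unhook: pull down to 0.0135 or more, then across to 0.
- catch_right (a joint): The same as catch_left, for the right catch.
- catch_right_side (a joint): The same as catch_left_side, for the right catch (also along +y of the deck).
- chip_orange: The finished chip, in the left or right pocket, its x up the slope: a flat white plate 46 (its x) by 34 (its y) by 8 mm thick, in the middle of its top an upright orange grip 24 mm long (along x), 10 mm thick (along y), 18 mm tall. About 40 g. Origin: centre of the underside; z out through the grip.
- chip_blue: The chip still running, in the other pocket: the same shape as the orange chip, with a blue grip.
- chip_green: The spent chip: the same shape as the orange chip, with a green grip. It lies flat in the tray, anywhere within x = -50 to 50 and y = -18 to 18 mm of it, its x turned by up to 0.4 rad from the tray's: beside it, in the longer end of the tray, there is always room for one more chip.
- tray: Flat stainless tray with a loop handle at each end, fixed, outside 176 (its x) by 112 (its y) by 13 mm high, walls 3 mm, floor 3 mm thick. Origin: centre of its underside, z up; turned any way. The green chip lies in it; the rest of it is empty.
- wash_bottle: White wash bottle with a red cap, 152 mm to the shoulder and 212 mm to the top of its spout, between station and tray. The origin is on the bench; the axis of its 67 mm wide body lies 21 mm from the origin along its own +y, the thin spout reaches 57 mm along -y.
- timer: White bench timer lying flat, 62 x 66 x 21 mm, origin under its centre.
- tape_roll: Orange roll of tape lying flat, 53 mm across, 18 mm high, origin under its centre.
- pipette_a: Pipette with a yellow top, lying on the bench, 53 x 260 (its y) x 29 mm high, origin under its centre.
- slide_box: Blue slide box, 32 x 84 (its y) x 35 mm high, origin under its centre.
- bottle_1: Clear bottle with a red cap, 56 mm across, 105 mm high, origin under its centre.

How it is judged (in metres and radians):
On the way, in this order (a step that is already met when the one before it is completed fails the run):
1. the catch of the bay that holds the orange chip is parked in its notch and the hand is 4 cm away from its knob (((y of chip_orange in the frame of deck above 0 m and value of joint catch_left above 0.0075 m and value of joint catch_left_side above 0.008 m and distance between the grasp point and knob_left above 0.04 m) or (y of chip_orange in the frame of deck below 0 m and value of joint catch_right above 0.0075 m and value of joint catch_right_side above 0.008 m and distance between the grasp point and knob_right above 0.04 m))), for 0.2 s.
2. the orange chip is lifted clear of the deck (its underside 30 mm off) (z of chip_orange in the frame of deck above 0.03 m), for 0.2 s.
At the end, for the whole second after the job is handed in: The orange chip lies flat (within 5 degrees), grip up, on the floor of the tray (underside within 3 mm of the floor), at rest; both catches are home (within 2 mm in both directions); the blue chip lies in its pocket (within 4 mm) (x of chip_orange in the frame of tray between -0.069 and 0.069 m and y of chip_orange in the frame of tray between -0.037 and 0.037 m and z of chip_orange in the frame of tray between 0 and 0.006 m and angle between chip_orange's own z axis and vertical below 0.09 rad and linear speed of chip_orange below 0.02 m/s and angular speed of chip_orange below 0.2 rad/s and value of joint each of catch_left, catch_left_side, catch_right, catch_right_side below 0.002 m and (distance between chip_blue and bay_left below 0.004 m or distance between chip_blue and bay_right below 0.004 m)); the robot touches nothing.
It fails at once if the catch of the blue chip's bay is pulled by more than 5 mm ((y of chip_blue in the frame of deck above 0 m and value of joint catch_left above 0.005 m) or (y of chip_blue in the frame of deck below 0 m and value of joint catch_right above 0.005 m)).
It fails at once if the blue chip is lifted or shifted by more than 5 mm (distance of chip_blue from where it was at the start of the episode above 0.005 m).
It fails at once if the green chip is shifted by more than 15 mm (distance of chip_green from where it was at the start of the episode above 0.015 m).
It fails at once if the orange chip is let go in the air (underside more than 20 mm over the tray's floor) once it is out of its pocket (z of chip_orange in the frame of deck above 0.03 m and z of chip_orange in the frame of tray above 0.023 m and contact force between the fingers and chip_orange below 0.02 N).
It fails at once if a bystander (wash bottle, timer, tape roll, pipette, slide box or bottle) is shifted by more than 20 mm or knocked over (distance of any of wash_bottle, timer, tape_roll, pipette_a, slide_box, bottle_1 from where it was at the start of the episode above 0.02 m).
It also fails if it takes over 61 s, if anything falls off the work surface, if the arm or the gripper's body presses on something with over 40 N, if the wrist force passes 120 N, or if a joint passes its speed limit or range.

## Working session

There is one attempt and no reset: what is moved stays moved. The work goes in short steps, Python scripts to look and compute and a shell command to move; the robot and the scene stay as the last step left them, time stands still between calls to the robot, and variables do not carry over. Pictures are saved under pics/ and viewed, at most 12 in all, crops included, and the job is handed in when it is done.

```bash
mkdir -p pics; cat > h.py <<'E'
import numpy as np, cv2
from scipy.spatial.transform import Rotation as R
from plant import *
def cam(n):
    m=camera_model(n); m['f']=240/np.tan(np.radians(m['fov_y'])/2); m['pose']=np.array(m['pose']); return m
E
python3 - <<'E'
from h import *
for n in("side","top"):
    im=capture(n); cv2.imwrite(f"pics/{n}0.png",im[:,:,::-1])
    m=camera_model(n); print({k:(np.round(v,3).tolist() if k=='pose' else v) for k,v in m.items()})
    for t in ["station","deck","cover","bay_left","bay_right","knob_left","knob_right","gate_left","gate_right","chip_orange","chip_blue","chip_green","tray","wash_bottle","timer","tape_roll","pipette_a","slide_box","bottle_1"]:
        print(n,t,[(np.round(d['location']).tolist(),round(d['score'],2)) for d in pinpoint(n,t)[:2]])
print(get_obs())
E
```

```text
{'fov_y': 57.22845709354892, 'cx': 320.0094041896785, 'cy': 235.15864493236722, 'pose': [[0.982, 0.131, -0.138, 410.676], [-0.19, 0.62, -0.762, -635.725], [-0.015, 0.774, 0.633, 756.845], [0.0, 0.0, 0.0, 1.0]]}
side station [([361.0, 372.0], 0.7), ([390.0, 293.0], 0.44)]
side deck [([364.0, 350.0], 0.84)]
side cover [([360.0, 296.0], 0.88)]
side bay_left [([361.0, 336.0], 0.8)]
side bay_right [([372.0, 370.0], 0.64)]
side knob_left [([388.0, 294.0], 0.54), ([334.0, 337.0], 0.51)]
side knob_right [([348.0, 374.0], 0.69)]
side gate_left [([339.0, 343.0], 0.95), ([376.0, 371.0], 0.46)]
side gate_right [([325.0, 246.0], 0.74), ([350.0, 380.0], 0.65)]
side chip_orange [([377.0, 369.0], 0.82)]
side chip_blue [([357.0, 332.0], 0.75), ([317.0, 306.0], 0.31)]
side chip_green [([328.0, 242.0], 0.53)]
side tray [([325.0, 244.0], 0.75)]
side wash_bottle [([316.0, 306.0], 0.94)]
side timer [([245.0, 265.0], 0.56)]
side tape_roll [([269.0, 302.0], 0.57), ([359.0, 332.0], 0.3)]
side pipette_a [([268.0, 387.0], 0.64), ([328.0, 243.0], 0.35)]
side slide_box [([365.0, 296.0], 0.63)]
side bottle_1 [([3
[... 1066 characters left out ...]
 'joint_positions': array([-1.45102062e+00,  3.42000279e-01,  1.52410956e+00,  5.58166827e-05,
        1.27543931e+00, -1.46002474e-01]), 'dq': array([-2.69850811e-03,  9.41745387e-04, -1.13618797e-03,  5.22482298e-05,
       -1.86546865e-03,  2.34684854e-03]), 'tau': array([ 4.01231347e-06, -4.31127191e+01, -2.44476825e+01,  7.18342862e-02,
        4.83082258e-02, -3.57369665e-06]), 'tool_pos': array([ 137.93395075, -506.5609793 ,  226.73701925]), 'tcp_rot': array([ 3.14154185e+00, -4.65037640e-05,  2.65761940e-01]), 'contact_force': array([-0.72142493, -0.25870511, -0.23385175]), 'moment': array([ 0.03175967, -0.07053294, -0.01057381]), 'finger_force': 0.0, 'grip_width': 92.01564487640916}
```

```bash
python3 - <<'E'
import cv2,numpy as np
s=cv2.imread("pics/side0.png");t=cv2.imread("pics/top0.png")
cv2.imwrite("pics/side0c.png",cv2.resize(s[180:420,220:440],None,fx=2.5,fy=2.5,interpolation=cv2.INTER_CUBIC)[:600])
cv2.imwrite("pics/top0c.png",cv2.resize(t[180:350,200:470],None,fx=2.9,fy=2.9,interpolation=cv2.INTER_CUBIC))
E
```

```text
(no output)
```

View pics/side0c.png

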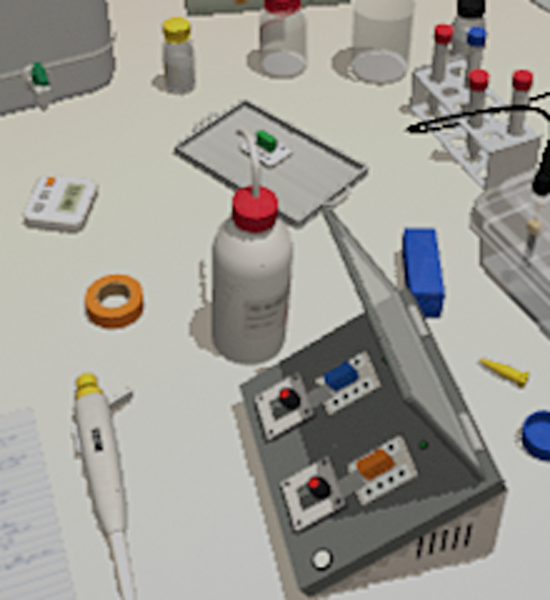

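View pics/top0c.png

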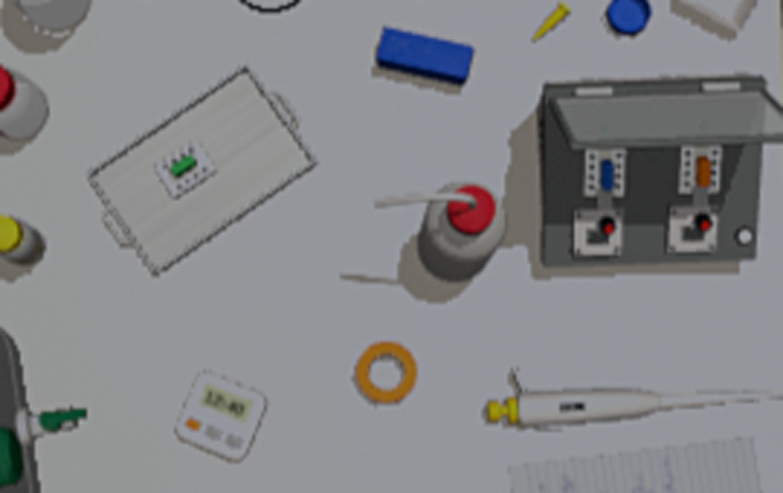

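View pics/top0.png

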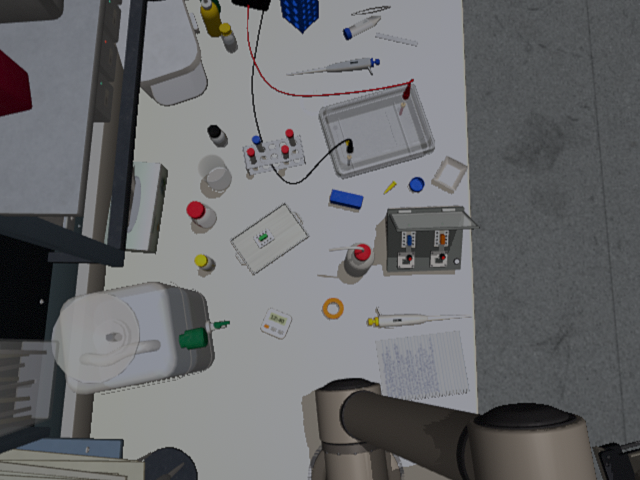

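```bash
cat >> h.py <<'E'
def proj(m,P):
    P=np.atleast_2d(P); p=(P-m['pose'][:3,3])@m['pose'][:3,:3]
    return np.c_[m['cx']+m['f']*p[:,0]/-p[:,2], m['cy']-m['f']*p[:,1]/-p[:,2]]
def ray(m,uv,z):
    d=m['pose'][:3,:3]@np.array([(uv[0]-m['cx'])/m['f'],-(uv[1]-m['cy'])/m['f'],-1]); o=m['pose'][:3,3]
    return o+d*(z-o[2])/d[2]
def deckR(yaw): return R.from_euler('z',yaw).as_matrix()@R.from_euler('y',-np.pi/6).as_matrix()
def hullc(m,P):
    h=cv2.convexHull(proj(m,P).astype(np.float32)); M=cv2.moments(h); return np.array([M['m10']/M['m00'],M['m01']/M['m00']])
def box(c,s): return np.array([[c[0]+i*s[0]/2,c[1]+j*s[1]/2,c[2]+k*s[2]/2] for i in(-1,1) for j in(-1,1) for k in(-1,1)])
def blob(im,col,win):
    x0,y0,x1,y1=win; w=im[y0:y1,x0:x1].astype(float); r,g,b=w[...,0],w[...,1],w[...,2]
    s={'orange':(r-b)*(r-g>20)*(g-b>5)*(r-b>45),'blue':(b-r)*(b-r>35),'green':(g-r)*(g-r>25),'red':(r-np.maximum(g,b))*(r-np.maximum(g,b)>50)*(abs(g-b)<40)}[col]
    s=(s>0).astype(float); yy,xx=np.mgrid[y0:y1,x0:x1]; return np.array([(xx*s).sum(),(yy*s).sum()])/s.sum(), int(s.sum())
E
python3 - <<'E'
from h import *
from scipy.optimize import least_squares
I={n:cv2.imread(f"pics/{n}0.png")[:,:,::-1] for n in("side","top")}; M={n:cam(n) for n in I}
W={'top':dict(orange=(434,228,450,248),blue=(401,230,416,248),kr=(436,250,450,264),kl=(403,250,417,264),green=(254,230,274,246)),
'side':dict(orange=(358,355,384,375),blue=(346,320,368,340),kr=(340,368,356,382),kl=(326,330,342,346),green=(318,228,336,244))}
B={}
for n in I:
    for k,w in W[n].items():
        B[n,k]=blob(I[n],'red' if k[0]=='k' else k,w); print(n,k,np.round(B[n,k][0],1),B[n,k][1])
L={'orange':box([6,-40,9],[24,10,18]),'blue':box([6,40,9],[24,10,18]),'kr':np.array([[-36,-40,26.8]]),'kl':np.array([[-36,40,26.8]])}
# extra station corners by eye: front-left, front-right deck edges etc. skipped
def res(p,ns=('side','top')):
    Rd=deckR(p[2]); o=np.array([p[0],p[1],72+p[3]]); r=[]
    for n in ns:
        for k in L:
            P=L[k]@Rd.T+o; c=hullc(M[n],P) if len(P)>1 else proj(M[n],P)[0]
            r.append(B[n,k][0]-c)
    return np.concatenate(r)
x0=[350,-200,0,0]
for ns in(('side','top'),('side',),('top',)):
    s=least_squares(lambda p:np.r_[res(p,ns),p[3]/3],x0,loss='soft_l1'); print(ns,np.round(s.x,3)); print(np.round(res(s.x,ns).reshape(-1,2),1).tolist())
g=[np.round(ray(M[n],B[n,'green'][0],20),1) for n in I]; print('green',g)
# tray
for n in I:
    rr=regions_of(n,'tray')[0]; q=rr['pixels'].astype(np.uint8); c=max(cv2.findContours(q,0,2)[0],key=cv2.contourArea)
    print(n,rr['score'],cv2.contourArea(c)); 
    pts=np.array([ray(M[n],u[0],10)[:2] for u in c],np.float32); print(cv2.minAreaRect(pts))
cr=np.array([(247,69),(316,161),(157,274),(90,175)])/2.9+[200,180]
print(np.round([ray(M['top'],u,13)[:2] for u in cr],1).tolist())
cs=np.array([(247,103),(367,170),(300,223),(176,150)])/2.5+[220,180]
print(np.round([ray(M['side'],u,13)[:2] for u in cs],1).tolist())
for n in I:
  for t in('wash_bottle','slide_box','bottle_1'):
    print(n,t,[np.round(ray(M[n],d['location'],0)[:2]).tolist() for d in pinpoint(n,t)[:1]])
E
```

```text
side orange [369.6 365.4] 119
side blue [356.1 330.1] 96
side kr [345.1 372.5] 15
side kl [333.4 336.9] 11
side green [325.9 235.7] 45
top orange [442.2 238.8] 46
top blue [409.3 240.3] 39
top kr [443.1 257.1] 8
top kl [409.9 258.7] 9
top green [262.5 236.5] 35
('side', 'top') [ 571.148 -162.67  -326.674    1.784]
[[-0.1, -0.0], [0.1, -0.2], [0.1, -0.3], [0.3, -0.1], [0.1, 0.3], [0.5, 0.5], [0.1, -0.3], [0.2, -0.0]]
('side',) [ 5.71904e+02 -1.60843e+02 -5.21455e+02 -2.81000e-01]
[[-0.1, 0.2], [-0.1, -0.1], [0.0, 0.1], [0.1, 0.1]]
('top',) [ 650.218 -305.497 -377.818   -1.349]
[[-53.3, 18.6], [-62.6, 43.7], [-38.3, 24.2], [-48.2, 49.5]]
green [array([585.7, 244.9,  20. ]), array([587. , 242.5,  20. ])]
side 0.62 1564.0
((586.696533203125, 223.6905517578125), (123.60005187988281, 186.12338256835938), 37.951499938964844)
top 0.78 2837.0
((585.1153564453125, 227.85757446289062), (116.42354583740234, 185.21510314941406), 37.08843994140625)
[[676.7, 187.2], [592.4, 122.9], [489.0, 261.5], [577.4, 325.5]]
[[580.8, 319.6], [680.4, 182.7], [595.3, 120.1], [492.2, 255.2]]
side wash_bottle [[519.0, 26.0]]
side slide_box [[635.0, 33.0]]
side bottle_1 [[649.0, 415.0]]
top wash_bottle [[512.0, 21.0]]
top slide_box [[684.0, 23.0]]
top bottle_1 [[638.0, 398.0]]
```

```bash
cat >> h.py <<'E'
S=np.array([571.3,-162,73.]); YAW=.0516; RD=deckR(YAW)
def dk(x,y,z): return S+RD@np.array([x,y,z])
RT=RD@np.diag([1,-1,-1.])
def plan(P,Rt=RT):
    o=get_obs(); Rc=R.from_euler('xyz',o['tcp_rot']).as_matrix()
    print('turn',np.round(np.degrees(R.from_matrix(Rc.T@Rt).as_rotvec())/4,2),'then shift',np.round(Rt.T@(np.array(P)-o['tool_pos'])/30,2),
     'P',np.round(P,1),'deck',np.round(RD.T@(o['tool_pos']-S),1),'F deck',np.round(RD.T@o['contact_force'],1),'t',o['time'],'w',round(o['grip_width'],1),o['finger_force'])
E
python3 -c "
from h import *
plan(dk(-36,-40,70)); plan(dk(-36,-40,13)); plan(dk(6,-40,5))"
```

```text
turn [-0.8   7.47  3.  ] then shift [ 9.24 -9.39  9.61] P [ 507.3 -205.4  115.6] deck [-313.3 -321.8  358.4] F deck [0.1 0.6 0.9] t 2.4 w 92.4 0.0
turn [-0.8   7.47  3.  ] then shift [ 9.24 -9.39 11.51] P [ 535.7 -203.9   66.3] deck [-313.3 -321.8  358.4] F deck [0.1 0.6 0.9] t 2.4 w 92.4 0.0
turn [-0.8   7.47  3.  ] then shift [10.64 -9.39 11.78] P [ 576.1 -201.8   80.3] deck [-313.3 -321.8  358.4] F deck [0.1 0.6 0.9] t 2.4 w 92.4 0.0
```

```bash
python3 -m pendant '[-0.1,0.93,0.38,0,0,0,0.2, 0,0,0,-0.1,0.93,0.38,0.2, 0,0,0,-0.1,0.93,0.38,0.2, 0,0,0,-0.1,0.93,0.38,0.2, 0,0,0,-0.1,0.93,0.38,0.2, 0,0,0,-0.1,0.93,0.38,0.2, 0,0,0,-0.1,0.93,0.38,0.2, 0,0,0,-0.1,0.93,0.38,0.2, 0,0,0,0,0,0,0.2]'
python3 -c "
from h import *
plan(dk(-36,-40,70))"
```

```text
time: 3.3
tool_pos: [141.1, -534.2, 214.6]
tcp_rot: [3.137, -0.457, 0.075]
contact_force: [-0.5, 0.4, 0.1]
grip_width: 37.0
finger_force: 0.0
turn [-0.09  0.95  0.3 ] then shift [  9.4  -10.32   9.23] P [ 507.3 -205.4  115.6] deck [-318.  -349.5  347. ] F deck [-0.3  0.4  0.3] t 3.3 w 37.0 0.0
```

```bash
python3 -m pendant '[0,0,0,-0.1,0.95,0.3,0.2, 0.85,-0.94,0.7,0,0,0,0.2, 0.85,-0.94,0.7,0,0,0,0.2, 0.85,-0.94,0.7,0,0,0,0.2, 0.85,-0.94,0.7,0,0,0,0.2, 0.85,-0.94,0.7,0,0,0,0.2, 0.85,-0.94,0.7,0,0,0,0.2, 0.85,-0.94,0.7,0,0,0,0.2, 0.85,-0.94,0.7,0,0,0,0.2, 0.85,-0.94,0.7,0,0,0,0.2, 0.85,-0.94,0.7,0,0,0,0.2, 0.85,-0.94,0.7,0,0,0,0.2]'
python3 -c "
from h import *
plan(dk(-36,-40,50))"
```

```text
time: 4.5
tool_pos: [485.1, -203.8, 155.2]
tcp_rot: [3.137, -0.523, 0.058]
contact_force: [-0.1, -0.9, 0.3]
grip_width: 36.9
finger_force: 0.0
turn [0.02 0.   0.08] then shift [-0.02  0.09  2.18] P [ 517.3 -204.8   98.3] deck [-35.3 -37.3 115.3] F deck [-0.  -0.9  0.3] t 4.5 w 36.9 0.0
```

Now down to z≈50 of the deck, then look from both cameras before engaging.

```bash
python3 -m pendant '[0,0.05,0.8,0,0,0.08,0.2, 0,0.04,0.8,0,0,0,0.2, 0,0,0.55,0,0,0,0.2, 0,0,0,0,0,0,0.2]'
python3 - <<'E'
from h import *
plan(dk(-36,-40,13))
a=[]
for n,w in(('side',(300,300,420,420)),('top',(390,200,490,290))):
    im=capture(n)[:,:,::-1]; x0,y0,x1,y1=w; a.append(cv2.resize(im[y0:y1,x0:x1],(400,int(400*(y1-y0)/(x1-x0))),interpolation=cv2.INTER_CUBIC)[:400])
h=min(len(q) for q in a); cv2.imwrite('pics/a1.png',np.hstack([q[:h] for q in a]))
o=get_obs()
for n in('side','top'): print(n,proj(cam(n),o['tool_pos']).round(1),proj(cam(n),dk(-36,-40,26.8)).round(1))
E
```

```text
time: 4.9
tool_pos: [516.3, -205.1, 97.3]
tcp_rot: [-3.139, -0.521, 0.051]
contact_force: [-0.0, -0.3, 0.6]
grip_width: 36.5
finger_force: 0.0
turn [-0.03  0.04 -0.01] then shift [ 0.05 -0.01  1.22] P [ 535.7 -203.9   66.3] deck [-37.4 -40.2  49.7] F deck [ 0.3 -0.3  0.6] t 4.9 w 36.5 0.0
side [[338.3 367.9]] [[345.  372.7]]
top [[445.6 261.3]] [[442.7 257.4]]
```

View pics/a1.png

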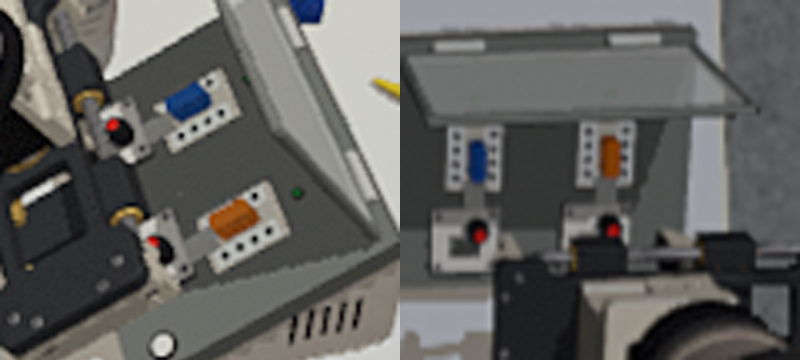

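```bash
python3 - <<'E'
from h import *
im=capture('side')[:,:,::-1].copy()
cv2.imwrite('pics/a2.png',cv2.resize(im[300:420,270:400],(650,600),interpolation=cv2.INTER_CUBIC))
E
```

```text
(no output)
```

View pics/a2.png

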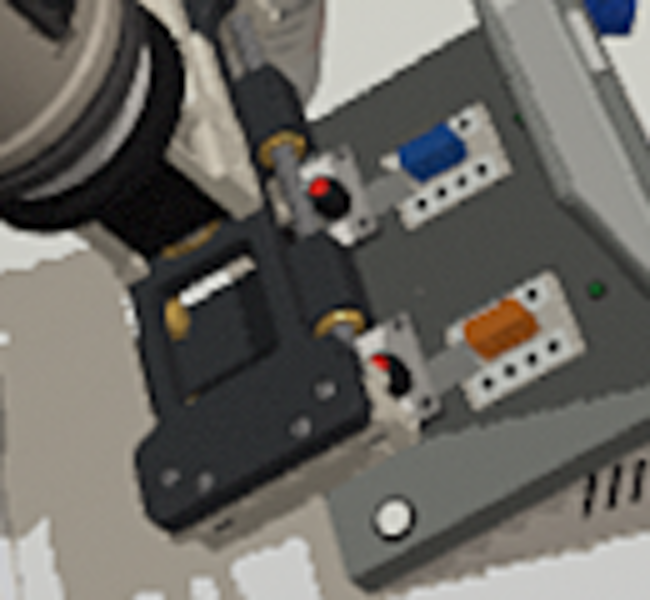

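```bash
python3 -m pendant '[0.05,0,0.4,0,0,0,0.2, 0,0,0.4,0,0,0,0.2, 0,0,0.3,0,0,0,0.2, 0,0,0.1,0,0,0,0.2, 0,0,0,0,0,0,0.2]'
python3 -c "
from h import *
plan(dk(-36,-40,13))"
```

```text
time: 5.55
tool_pos: [535.1, -205.4, 68.0]
tcp_rot: [-3.14, -0.522, 0.048]
contact_force: [-0.5, -0.4, 0.1]
grip_width: 36.6
finger_force: 0.0
turn [ 0.    0.02 -0.04] then shift [-0.01 -0.05  0.06] P [ 535.7 -203.9   66.3] deck [-35.8 -41.5  14.8] F deck [-0.4 -0.3  0.3] t 5.55 w 36.6 0.0
```

No contact. Close on the knob.

```bash
python3 -m pendant '[0,0,0,0,0,0,0.6, 0,0,0,0,0,0,0.7, 0,0,0,0,0,0,0.75, 0,0,0,0,0,0,1, 0,0,0,0,0,0,1]'
python3 -c "
from h import *
plan(dk(-36,-40,13))"
```

```text
time: 6.05
tool_pos: [535.1, -204.7, 68.6]
tcp_rot: [-3.139, -0.523, 0.049]
contact_force: [-1.4, 5.0, 4.3]
grip_width: 11.8
finger_force: 30.0
turn [-0.01  0.01 -0.04] then shift [-0.02 -0.03  0.08] P [ 535.7 -203.9   66.3] deck [-35.5 -40.8  15.4] F deck [1.2 5.1 4.3] t 6.05 w 11.8 30.001297295093536
```

```bash
python3 -m pendant '[-0.18,-0.02,0,0,0,0,1, -0.18,0,0,0,0,0,1, -0.18,0,0,0,0,0,1, 0,0,0,0,0,0,1]'
python3 -c "
from h import *
plan(dk(-36,-40,13))"
```

```text
time: 6.45
tool_pos: [521.3, -205.3, 60.7]
tcp_rot: [-3.14, -0.524, 0.048]
contact_force: [2.5, 3.8, 5.0]
grip_width: 11.4
finger_force: 30.0
turn [ 0.   -0.   -0.04] then shift [ 0.51 -0.02  0.08] P [ 535.7 -203.9   66.3] deck [-51.3 -40.7  15.4] F deck [4.8 3.7 3. ] t 6.45 w 11.4 30.000287890434265
```

```bash
python3 -m pendant '[0,-0.14,0,0,0,0,1, 0,-0.14,0,0,0,0,1, 0,-0.13,0,0,0,0,1, 0,0,0,0,0,0,1]'
python3 -c "
from h import *
plan(dk(-36,-40,13))"
```

```text
time: 6.85
tool_pos: [520.8, -193.1, 60.7]
tcp_rot: [-3.142, -0.523, 0.049]
contact_force: [2.6, -0.9, 5.4]
grip_width: 12.0
finger_force: 30.0
turn [ 0.02  0.   -0.03] then shift [0.51 0.38 0.08] P [ 535.7 -203.9   66.3] deck [-51.3 -28.5  15.3] F deck [ 4.9 -1.1  3.4] t 6.85 w 12.0 30.00071257352829
```

```bash
python3 -m pendant '[0.1,0,0,0,0,0,1, 0.12,0,0,0,0,0,1, 0,0,0,0,0,0,1]'
python3 -c "
from h import *
plan(dk(-36,-40,13))"
```

```text
time: 7.15
tool_pos: [526.1, -193.2, 63.7]
tcp_rot: [3.141, -0.523, 0.049]
contact_force: [-2.2, -0.5, 6.3]
grip_width: 11.7
finger_force: 30.0
turn [ 0.02  0.01 -0.03] then shift [0.31 0.37 0.08] P [ 535.7 -203.9   66.3] deck [-45.2 -28.8  15.3] F deck [ 1.2 -0.3  6.5] t 7.15 w 11.7 30.001323223114014
```

```bash
python3 -m pendant '[0,0,0,0,0,0,0.6, 0,0,0,0,0,0,0.3, 0,0,0,0,0,0,0.3, 0,0,-0.4,0,0,0,0.3, 0,0,-0.8,0,0,0,0.3, 0,0,-0.9,0,0,0,0.3, 0,0,-0.5,0,0,0,0.3, 0,0,0,0,0,0,0.3]'
python3 - <<'E'
from h import *
plan(dk(6,-40,4))
for n,w in(('side',(325,360,365,395)),('top',(425,245,455,275))):
    im=capture(n); print(n,blob(im,'red',w),proj(cam(n),dk(-45.5,-29,26.8)).round(1),proj(cam(n),dk(-36,-40,26.8)).round(1))
    if n=='side': cv2.imwrite('pics/a3.png',cv2.resize(im[300:420,270:400,::-1],(650,600),interpolation=cv2.INTER_CUBIC))
E
```

```text
time: 7.95
tool_pos: [487.1, -195.4, 132.4]
tcp_rot: [3.14, -0.524, 0.049]
contact_force: [-0.6, 0.1, -1.3]
grip_width: 32.3
finger_force: 0.0
turn [ 0.04 -0.01 -0.03] then shift [1.69 0.36 3.01] P [ 576.6 -201.8   79.5] deck [-44.6 -29.1  94.4] F deck [-1.1  0.1 -0.8] t 7.95 w 32.3 0.0
side (array([340.        , 369.57894737]), 19) [[338.8 370. ]] [[345.  372.7]]
top (array([438., 261.]), 9) [[437.9 261.2]] [[442.7 257.4]]
```

View pics/a3.png

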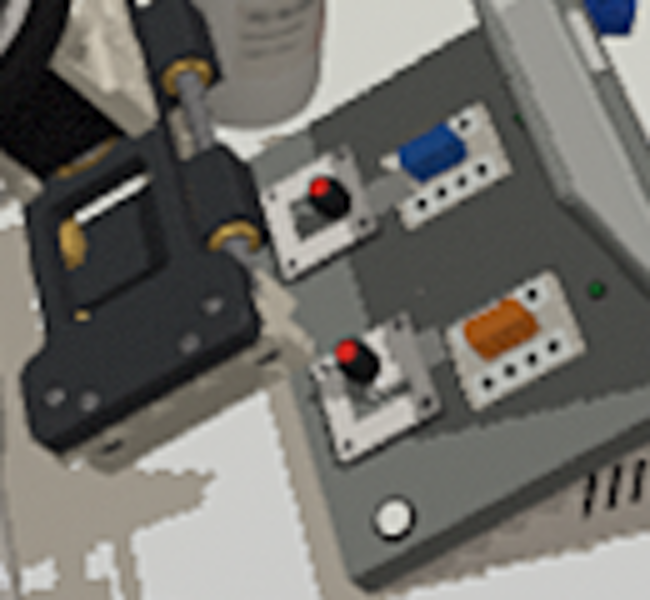

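```bash
python3 -m pendant '[0.85,0.19,0,0,0,0,0.3, 0.84,0.19,0,0,0,0,0.3, 0,0,0.8,0,0,0,0.3, 0,0,0.8,0,0,0,0.3, 0,0,0.6,0,0,0,0.3, 0,0,0.4,0,0,0,0.3, 0,0,0.25,0,0,0,0.3, 0,0,0,0,0,0,0.3]'
python3 -c "
from h import *
plan(dk(6,-40.4,5))"
```

```text
time: 8.85
tool_pos: [574.2, -201.6, 81.0]
tcp_rot: [-3.139, -0.521, 0.048]
contact_force: [0.3, 0.0, 0.8]
grip_width: 31.9
finger_force: 0.0
turn [-0.01  0.03 -0.04] then shift [0.04 0.02 0.05] P [ 576.1 -202.2   80.3] deck [  4.8 -39.7   6.5] F deck [ 0.7 -0.   0.6] t 8.85 w 31.9 0.0
```

```bash
python3 -m pendant '[0.03,0.02,0.03,0,0.03,-0.04,0.7, 0,0,0,0,0,0,0.78, 0,0,0,0,0,0,1, 0,0,0,0,0,0,1, 0,0,0,0,0,0,1]'
python3 -c "
from h import *
plan(dk(6,-40.4,5))"
```

```text
time: 9.35
tool_pos: [575.7, -203.0, 82.7]
tcp_rot: [3.14, -0.526, 0.052]
contact_force: [-2.0, 0.8, 4.3]
grip_width: 9.5
finger_force: 30.0
turn [ 0.02 -0.03  0.  ] then shift [-0.03 -0.02  0.08] P [ 576.1 -202.2   80.3] deck [  6.8 -41.1   7.3] F deck [0.4 0.9 4.7] t 9.35 w 9.5 30.000987946987152
```

```bash
python3 -m pendant '[0,0,-0.1,0,0,0,1, 0,0,-0.15,0,0,0,1, 0,0,-0.15,0,0,0,1, 0,0,-0.2,0,0,0,1]'
python3 -c "
from h import *
plan(dk(6,-40.4,5))"
```

```text
time: 9.75
tool_pos: [566.2, -202.9, 97.8]
tcp_rot: [3.141, -0.525, 0.052]
contact_force: [0.4, 0.2, -0.3]
grip_width: 9.7
finger_force: 30.0
turn [ 0.   -0.01  0.  ] then shift [-0.01 -0.01  0.67] P [ 576.1 -202.2   80.3] deck [  6.2 -40.6  25.1] F deck [ 0.1  0.2 -0.5] t 9.75 w 9.7 29.99998837709427
```

```bash
python3 -m pendant '[0,0,-0.3,0,0,0,1, 0,0,-0.4,0,0,0,1, 0,0,-0.5,0,0,0,1, 0,0,-0.6,0,0,0,1, 0,0,-0.8,0,0,0,1, 0,0,-0.8,0,0,0,1, 0,0,-0.8,0,0,0,1, 0,0,-0.8,0,0,0,1, 0,0,-0.6,0,0,0,1, 0,0,-0.3,0,0,0,1, 0,0,0,0,0,0,1]'
python3 - <<'E'
from h import *
Rv=R.from_euler('xyz',[np.pi,0,.62]).as_matrix()
plan([480,-205,290],Rv); plan([613,184,290],Rv)
im=capture('side'); cv2.imwrite('pics/a4.png',cv2.resize(im[260:420,220:400,::-1],(675,600),interpolation=cv2.INTER_CUBIC))
E
```

```text
time: 10.85
tool_pos: [477.7, -208.0, 252.2]
tcp_rot: [3.138, -0.526, 0.052]
contact_force: [-0.1, 0.1, -1.4]
grip_width: 9.9
finger_force: 30.0
turn [ 2.18 -7.32 -7.96] then shift [ 0.12 -0.04 -1.26] P [ 480 -205  290] deck [  6.6 -41.1 203.1] F deck [-0.7  0.1 -1.2] t 10.85 w 9.9 29.999892711639404
turn [ 2.18 -7.32 -7.96] then shift [11.26 -8.01 -1.26] P [613 184 290] deck [  6.6 -41.1 203.1] F deck [-0.7  0.1 -1.2] t 10.85 w 9.9 29.999892711639404
```

View pics/a4.png

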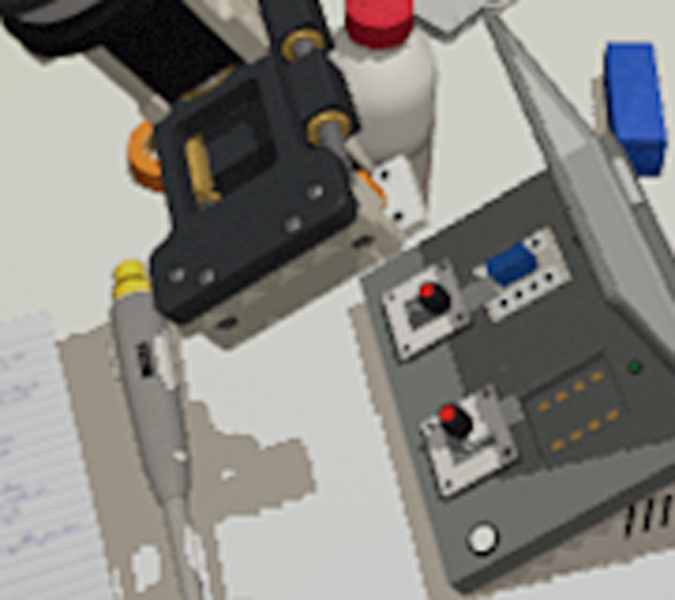

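```bash
python3 -m pendant '[0,0,-0.2,0.2,-0.66,-0.72,1, 0,0,-0.2,0.2,-0.66,-0.72,1, 0,0,-0.2,0.2,-0.66,-0.72,1, 0,0,-0.2,0.2,-0.66,-0.72,1, 0,0,-0.2,0.2,-0.66,-0.72,1, 0,0,-0.2,0.2,-0.66,-0.72,1, 0,0,-0.2,0.2,-0.66,-0.72,1, 0,0,-0.2,0.2,-0.66,-0.72,1, 0,0,-0.2,0.2,-0.66,-0.72,1, 0,0,-0.1,0.2,-0.66,-0.72,1, 0,0,0,0.2,-0.66,-0.72,1, 0,0,0,0,0,0,1]'
python3 - <<'E'
from h import *
Rv=R.from_euler('xyz',[np.pi,0,.62]).as_matrix()
plan([613,184,290],Rv)
E
```

```text
time: 12.1
tool_pos: [461.0, -209.4, 302.8]
tcp_rot: [-3.136, -0.003, 0.621]
contact_force: [-0.7, -0.6, -0.3]
grip_width: 9.6
finger_force: 30.0
turn [-0.08 -0.05  0.02] then shift [11.74 -7.73  0.43] P [613 184 290] deck [ 17.4 -41.7 255.3] F deck [-0.8 -0.5  0.1] t 12.1 w 9.6 29.99953866004944
```

```bash
python3 -m pendant '[0.4,-0.26,0,-0.08,-0.05,0,1, 0.8,-0.53,0,0,0,0,1, 1,-0.66,0,0,0,0,1, 1,-0.66,0,0,0,0,1, 1,-0.66,0,0,0,0,1, 1,-0.66,0,0,0,0,1, 1,-0.66,0,0,0,0,1, 1,-0.66,0,0,0,0,1, 1,-0.66,0,0,0,0,1, 1,-0.66,0,0,0,0,1, 0.9,-0.6,0,0,0,0,1, 0.6,-0.4,0,0,0,0,1]'
python3 -m pendant '[0.4,-0.3,0,0,0,0,1, 0.2,-0.1,0,0,0,0,1, 0,0,0,0,0,0,1]'
python3 - <<'E'
from h import *
Rv=R.from_euler('xyz',[np.pi,0,.62]).as_matrix()
plan([613,184,60],Rv)
a=[]
for n,w in(('side',(270,180,400,300)),('top',(210,180,340,300))):
    im=capture(n)[:,:,::-1]; a.append(cv2.resize(im[w[1]:w[3],w[0]:w[2]],(400,369),interpolation=cv2.INTER_CUBIC))
cv2.imwrite('pics/a5.png',np.hstack(a))
E
```

```text
time: 13.3
tool_pos: [598.8, 151.2, 302.8]
tcp_rot: [3.141, -0.001, 0.619]
contact_force: [0.1, -0.4, -0.4]
grip_width: 9.8
finger_force: 30.0
time: 13.6
tool_pos: [606.4, 169.2, 303.6]
tcp_rot: [3.139, -0.001, 0.619]
contact_force: [-0.6, -0.3, -0.2]
grip_width: 9.9
finger_force: 30.0
turn [ 0.03 -0.01 -0.02] then shift [ 0.46 -0.27  8.12] P [613 184  60] deck [160.5 329.  173.6] F deck [-0.6 -0.2  0.1] t 13.6 w 9.9 29.99994993209839
```

View pics/a5.png

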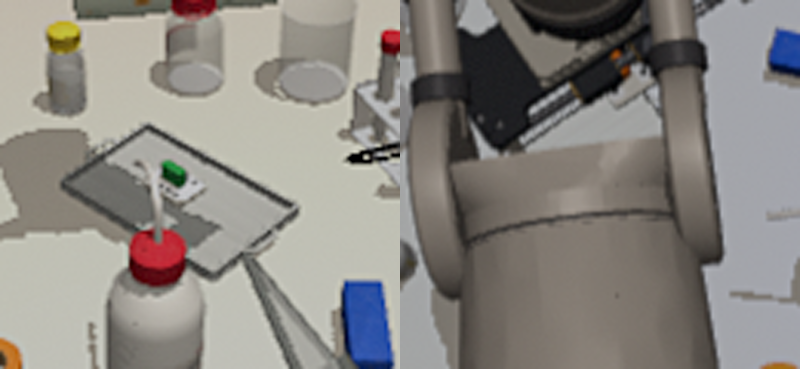

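```bash
python3 -m pendant '[0.23,-0.13,0.4,0.03,0,0,1, 0.23,-0.14,0.8,0,0,0,1, 0,0,1,0,0,0,1, 0,0,1,0,0,0,1, 0,0,1,0,0,0,1, 0,0,1,0,0,0,1, 0,0,1,0,0,0,1, 0,0,0.9,0,0,0,1, 0,0,0.6,0,0,0,1, 0,0,0.4,0,0,0,1, 0,0,0,0,0,0,1]'
python3 - <<'E'
from h import *
Rv=R.from_euler('xyz',[np.pi,0,.62]).as_matrix()
plan([613,184,20],Rv)
a=[]
for n,w in(('side',(270,180,400,300)),('top',(210,180,340,300))):
    im=capture(n)[:,:,::-1]; a.append(cv2.resize(im[w[1]:w[3],w[0]:w[2]],(400,369),interpolation=cv2.INTER_CUBIC))
cv2.imwrite('pics/a6.png',np.hstack(a))
E
```

```text
time: 14.8
tool_pos: [612.0, 183.3, 59.1]
tcp_rot: [-3.14, 0.002, 0.618]
contact_force: [0.1, 0.9, -1.0]
grip_width: 9.6
finger_force: 30.0
turn [-0.02  0.03 -0.03] then shift [0.04 0.   1.3 ] P [613 184  20] deck [ 43.7 342.8 -41.2] F deck [-0.4  0.9 -0.9] t 14.8 w 9.6 30.000061690807343
```

View pics/a6.png

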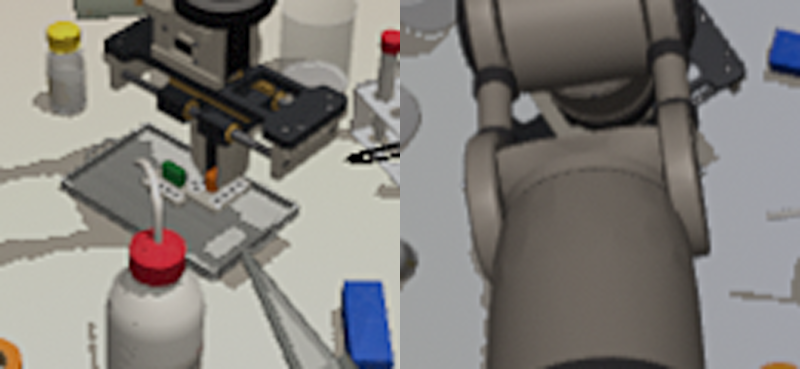

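```bash
python3 -m pendant '[0.03,0,0.5,-0.02,0.03,0,1, 0,0,0.4,0,0,0,1, 0,0,0.2,0,0,0,1, 0,0,0.1,0,0,0,1, 0,0,0,0,0,0,1]'; python3 -m pendant '[0,0,0.04,0,0,0,1, 0,0,0,0,0,0,1]'; python3 -m pendant '[0,0,0.04,0,0,0,1, 0,0,0,0,0,0,1]'
```

```text
time: 15.4
tool_pos: [614.0, 184.3, 25.1]
tcp_rot: [3.14, -0.003, 0.619]
contact_force: [-0.8, -1.4, 0.4]
grip_width: 9.8
finger_force: 30.0
time: 15.6
tool_pos: [614.3, 184.4, 24.4]
tcp_rot: [3.139, -0.004, 0.619]
contact_force: [-0.7, -0.3, 0.3]
grip_width: 9.3
finger_force: 30.0
time: 15.8
tool_pos: [614.0, 184.3, 22.9]
tcp_rot: [3.14, -0.003, 0.619]
contact_force: [-0.0, 0.4, -0.2]
grip_width: 9.5
finger_force: 30.0
```

```bash
python3 -m pendant '[0,0,0.06,0,0,0,1, 0,0,0,0,0,0,1]'; python3 -m pendant '[0,0,0.04,0,0,0,1, 0,0,0,0,0,0,1]'; python3 -m pendant '[0,0,0.04,0,0,0,1, 0,0,0,0,0,0,1]'
```

```text
time: 16.0
tool_pos: [613.8, 184.3, 20.8]
tcp_rot: [3.14, -0.003, 0.619]
contact_force: [0.2, -0.2, -0.8]
grip_width: 9.5
finger_force: 30.0
time: 16.2
tool_pos: [613.9, 184.3, 19.6]
tcp_rot: [3.14, -0.003, 0.619]
contact_force: [-0.5, -0.1, -0.7]
grip_width: 9.7
finger_force: 30.0
time: 16.4
tool_pos: [614.2, 184.3, 19.2]
tcp_rot: [3.14, -0.004, 0.619]
contact_force: [-0.4, -0.6, 4.2]
grip_width: 9.6
finger_force: 30.0
```

Contact with the floor at 19.2 mm (4 N), as expected. Release gently and rise straight up.

```bash
python3 -m pendant '[0,0,0,0,0,0,0.7, 0,0,0,0,0,0,0.55, 0,0,0,0,0,0,0.5, 0,0,0,0,0,0,0.5, 0,0,-0.3,0,0,0,0.5, 0,0,-0.5,0,0,0,0.5, 0,0,-0.8,0,0,0,0.5, 0,0,-1,0,0,0,0.5, 0,0,-1,0,0,0,0.5, 0,0,-1,0,0,0,0.5, 0,0,-1,0,0,0,0.5]'
python3 -m pendant '[0,0,-1,0,0,0,0.3, 0,0,-1,0,0,0,0.3, 0,0,-1,0,0,0,0.3, 0,0,-0.8,0,0,0,0.3, 0,0,0,0,0,0,0.3]'
python3 - <<'E'
from h import *
plan(dk(-45.2,-29,120))
im=capture('side')[:,:,::-1]; cv2.imwrite('pics/a7.png',cv2.resize(im[190:290,270:390],(720,600),interpolation=cv2.INTER_CUBIC))
E
```

```text
time: 17.5
tool_pos: [613.4, 184.3, 189.6]
tcp_rot: [3.139, -0.005, 0.619]
contact_force: [0.2, -0.2, -0.1]
grip_width: 22.5
finger_force: 0.0
time: 18.0
tool_pos: [614.1, 184.5, 306.5]
tcp_rot: [3.136, -0.012, 0.619]
contact_force: [0.3, -0.4, -0.2]
grip_width: 32.3
finger_force: 0.0
turn [-2.09  7.11  7.94] then shift [-7.15 12.43  1.73] P [ 473.8 -196.1  154.3] deck [169.3 343.8 172. ] F deck [ 0.1 -0.4 -0.3] t 18.0 w 32.3 0.0
```

View pics/a7.png

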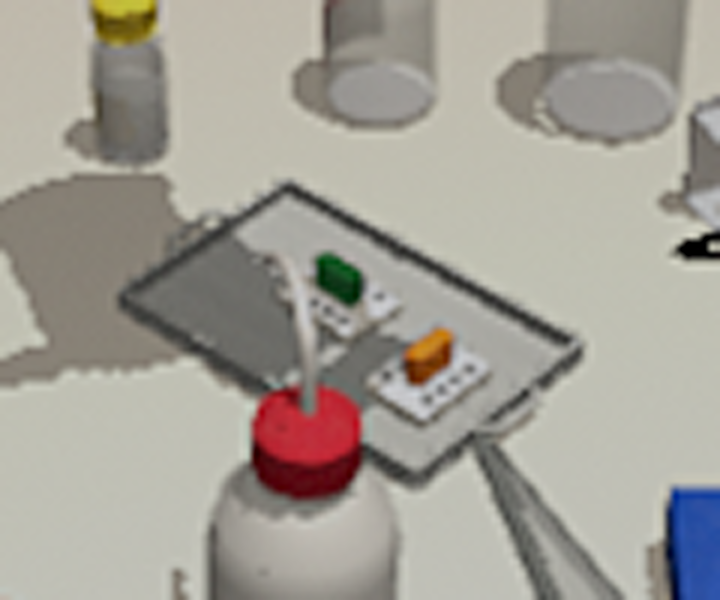

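```bash
python3 -m pendant '[-0.5,0.35,0,0,0,0,0.3, -1,0.66,0,0,0,0,0.3, -1,0.66,0,0,0,0,0.3, -1,0.66,0,0,0,0,0.3, -1,0.66,0,0,0,0,0.3, -1,0.66,0,0,0,0,0.3, -1,0.66,0,0,0,0,0.3, -1,0.66,0,0,0,0,0.3, -1,0.66,0,0,0,0,0.3, -1,0.66,0,0,0,0,0.3, -1,0.66,0,0,0,0,0.3, -0.6,0.4,0,0,0,0,0.3]'
python3 -m pendant '[-0.3,0.3,0,-0.19,0.65,0.72,0.3, 0,0,0,-0.19,0.65,0.72,0.3, 0,0,0,-0.19,0.65,0.72,0.3, 0,0,0,-0.19,0.65,0.72,0.3, 0,0,0,-0.19,0.65,0.72,0.3, 0,0,0,-0.19,0.65,0.72,0.3, 0,0,0,-0.19,0.65,0.72,0.3, 0,0,0,-0.19,0.65,0.72,0.3, 0,0,0,-0.19,0.65,0.72,0.3, 0,0,0,-0.19,0.65,0.72,0.3, 0,0,0,-0.19,0.65,0.72,0.3, 0,0,0,0,0,0,0.3]'
python3 -c "
from h import *
plan(dk(-45.2,-28.9,60))"
```

```text
time: 19.25
tool_pos: [468.0, -190.3, 299.0]
tcp_rot: [3.141, -0.002, 0.617]
contact_force: [-0.3, 1.0, -0.4]
grip_width: 32.0
finger_force: 0.0
time: 20.45
tool_pos: [466.1, -200.2, 298.5]
tcp_rot: [-3.14, -0.515, 0.051]
contact_force: [0.5, -0.3, 0.2]
grip_width: 32.1
finger_force: 0.0
turn [-0.02  0.12 -0.01] then shift [-2.18 -0.13  6.29] P [ 503.7 -194.4  102.4] deck [ 20.1 -32.7 248.8] F deck [ 0.5 -0.4 -0.1] t 20.45 w 32.1 0.0
```

```bash
python3 -m pendant '[-0.7,-0.04,0.8,0,0.12,0,0.3, -0.7,-0.05,0.9,0,0,0,0.3, -0.7,-0.04,1,0,0,0,0.3, -0.1,0,1,0,0,0,0.3, 0,0,1,0,0,0,0.3, 0,0,0.9,0,0,0,0.3, 0,0,0.5,0,0,0,0.3, 0,0,0.2,0,0,0,0.3, 0,0,0,0,0,0,0.3]'
python3 -c "
from h import *
plan(dk(-45.2,-28.9,15))"
```

```text
time: 21.35
tool_pos: [504.7, -194.8, 102.6]
tcp_rot: [-3.141, -0.524, 0.054]
contact_force: [0.3, 0.6, 0.1]
grip_width: 32.5
finger_force: 0.0
turn [-0.03 -0.01  0.03] then shift [-0.03 -0.01  1.49] P [ 526.2 -193.3   63.4] deck [-44.2 -29.3  59.7] F deck [ 0.3  0.6 -0.1] t 21.35 w 32.5 0.0
```

```bash
python3 -m pendant '[-0.03,-0.01,0.5,0,0,0,0.3, 0,0,0.5,0,0,0,0.3, 0,0,0.35,0,0,0,0.3, 0,0,0.12,0,0,0,0.3, 0,0,0,0,0,0,0.6, 0,0,0,0,0,0,0.72, 0,0,0,0,0,0,1, 0,0,0,0,0,0,1, 0,0,0,0,0,0,1]'
python3 -c "
from h import *
plan(dk(-45.2,-28.9,15))"
```

```text
time: 22.25
tool_pos: [526.1, -193.9, 65.4]
tcp_rot: [3.141, -0.526, 0.054]
contact_force: [-4.5, 1.7, 6.3]
grip_width: 11.6
finger_force: 30.0
turn [-0.   -0.04  0.03] then shift [-0.03 -0.02  0.06] P [ 526.2 -193.3   63.4] deck [-44.3 -29.5  16.9] F deck [-0.7  1.9  7.7] t 22.25 w 11.6 30.003067553043365
```

```bash
python3 -m pendant '[-0.12,0,0,0,0,0,1, -0.11,0,0,0,0,0,1, 0,0,0,0,0,0,1]'
python3 -c "
from h import *
plan(dk(-36,-40.6,15))"
```

```text
time: 22.55
tool_pos: [521.0, -195.3, 62.6]
tcp_rot: [3.139, -0.528, 0.054]
contact_force: [1.7, -0.6, 5.2]
grip_width: 11.3
finger_force: 30.0
turn [ 0.03 -0.06  0.03] then shift [0.47 0.33 0.06] P [ 534.8 -204.5   68. ] deck [-50.2 -30.7  16.9] F deck [ 4.  -0.7  3.6] t 22.55 w 11.3 30.000502467155457
```

```bash
python3 -m pendant '[-0.04,0,0,0,0,0,1, 0,0.13,0,0,0,0,1, 0,0.13,0,0,0,0,1, 0,0.12,0,0,0,0,1, 0,0,0,0,0,0,1]'
python3 -c "
from h import *
plan(dk(-36,-40.6,15))"
```

```text
time: 23.05
tool_pos: [520.3, -205.3, 61.8]
tcp_rot: [-3.141, -0.528, 0.054]
contact_force: [0.6, 4.3, 8.9]
grip_width: 11.4
finger_force: 30.0
turn [-0.02 -0.06  0.03] then shift [ 0.52 -0.    0.06] P [ 534.8 -204.5   68. ] deck [-51.6 -40.6  16.9] F deck [5.2 4.3 7.3] t 23.05 w 11.4 30.002958476543427
```

```bash
python3 -m pendant '[0.17,0,0,0,0,0,1, 0.17,0,0,0,0,0,1, 0.17,0,0,0,0,0,1, 0,0,0,0,0,0,1]'
python3 -c "
from h import *
plan(dk(-36,-40.6,15))"
```

```text
time: 23.45
tool_pos: [533.6, -204.6, 69.5]
tcp_rot: [3.141, -0.527, 0.055]
contact_force: [-2.7, 2.1, 6.7]
grip_width: 11.5
finger_force: 30.0
turn [-0.01 -0.05  0.04] then shift [0.01 0.   0.06] P [ 534.8 -204.5   68. ] deck [-36.3 -40.6  16.9] F deck [1.1 2.3 7.1] t 23.45 w 11.5 30.00291556119919
```

```bash
python3 -m pendant '[0,0,0,0,0,0,0.6, 0,0,0,0,0,0,0.3, 0,0,0,0,0,0,0.3, 0,0,-0.4,0,0,0,0.3, 0,0,-0.8,0,0,0,0.3, 0,0,-1,0,0,0,0.3, 0,0,-1,0,0,0,0.3, 0,0,-1,0,0,0,0.3, 0,0,-0.6,0,0,0,0.3, 0,0,0,0,0,0,0.3]'
python3 - <<'E'
from h import *
plan(dk(-36,-40.6,15))
for n,w in(('side',(325,360,365,395)),('top',(425,245,455,275))):
    im=capture(n); print(n,blob(im,'red',w))
    if n=='side': cv2.imwrite('pics/a8.png',cv2.resize(im[180:420,240:400,::-1],(400,600),interpolation=cv2.INTER_CUBIC))
E
```

```text
time: 24.45
tool_pos: [460.7, -209.8, 195.0]
tcp_rot: [3.137, -0.528, 0.054]
contact_force: [0.1, 0.1, 0.1]
grip_width: 32.3
finger_force: 0.0
turn [ 0.05 -0.06  0.03] then shift [ 0.03 -0.05  4.9 ] P [ 534.8 -204.5   68. ] deck [-36.8 -42.  162.1] F deck [0.1 0.1 0.1] t 24.45 w 32.3 0.0
side (array([345.13333333, 372.53333333]), 15)
top (array([443., 257.]), 9)
```

View pics/a8.png

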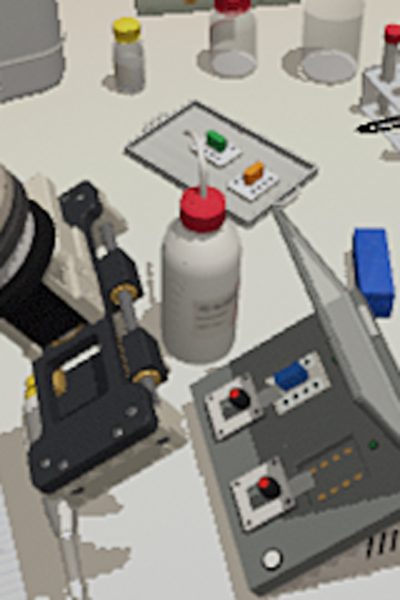

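The right knob's red dot is back at (345.1, 372.5) in the side view, the same pixel as at the start. The orange chip lies in the tray beside the green one, blue is unmoved, and the hand is clear of everything.

```bash
python3 -c "
from plant import *
print(close_job())"
```

```text
the job is handed in; nothing more can be done
None
```

The job is handed in, with no verdict returned: the last pictures show the orange chip flat, grip up, in the tray beside the green one, the right catch sprung home over its empty pocket, and the blue chip under its closed catch.

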